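# Point-and-check of a prescription at the dispensary counter

### The job

Check a prescription by pointing: hold the fingertips about 3 cm above the cap of the brown bottle with the red cap for two seconds without touching it, then point in the same way at the white jar with the blue lid, then press the green button of the checking unit fully down, let it come back up and move clear. Touch or move none of the bottles and jars, do not bring the fingertips down close over any of the other three medicines, and leave the red button, the steel bowl and the pill tray alone.

Things in the scene. Friction and masses are not known exactly. Their poses are not given: they have to be found in the camera images.
- red_cap_bottle: brown amber-glass medicine bottle with a red cap and paper label, 56 mm across, 115 mm tall, about 200 g. Named in the goal: to be pointed at from above. It stands upright and loose, anywhere in the row of five medicines behind the checking unit; neighbours' centres are at least 95 mm apart. Origin: centre of the underside, z up.
- red_cap_bottle_top (a point): centre of the flat top of the cap, 115 mm above the counter, z up
- white_cap_bottle: brown amber-glass medicine bottle with a white cap and paper label, 56 mm across, 115 mm tall, about 200 g. Not part of the prescription: not to be pointed at or touched. It stands upright and loose, anywhere in the row of five medicines behind the checking unit; neighbours' centres are at least 95 mm apart. Origin: centre of the underside, z up.
- white_cap_bottle_top (a point): centre of the flat top of the cap, 115 mm above the counter, z up
- blue_lid_jar: white plastic jar with a blue lid, no label, 62 mm across, 85 mm tall, about 200 g. Named in the goal: to be pointed at from above. It stands upright and loose, anywhere in the row of five medicines behind the checking unit; neighbours' centres are at least 95 mm apart. Origin: centre of the underside, z up.
- blue_lid_jar_top (a point): centre of the flat top of the lid, 85 mm above the counter, z up
- orange_lid_jar: white plastic jar with an orange lid, no label, 62 mm across, 85 mm tall, about 200 g. Not part of the prescription: not to be pointed at or touched. It stands upright and loose, anywhere in the row of five medicines behind the checking unit; neighbours' centres are at least 95 mm apart. Origin: centre of the underside, z up.
- orange_lid_jar_top (a point): centre of the flat top of the lid, 85 mm above the counter, z up
- green_bottle: green glass bottle with a black cap and paper label, 56 mm across, 115 mm tall, about 200 g. Not part of the prescription: not to be pointed at or touched. It stands upright and loose, anywhere in the row of five medicines behind the checking unit; neighbours' centres are at least 95 mm apart. Origin: centre of the underside, z up.
- green_bottle_top (a point): centre of the flat top of the cap, 115 mm above the counter, z up
- check_unit: grey checking unit fixed to the counter, 90 (x) x 180 (y) x 40 mm high, between the robot and the medicines, turned a little. Two round push buttons stand on its top, the green one at the unit's +y end and the red one at its -y end, 110 mm apart, with a small dark screen between. Origin: centre of the underside, z up
- confirm_top (a point): centre of the top of the green button, 62 mm above the counter while up; cap 32 mm across, its black collar 48 mm across and 12 mm high
- confirm (a joint): travel of the green button: 0 up, 0.006 m fully down; springs back by itself; fully down takes about 5 N straight down
- cancel_top (a point): centre of the top of the red button, same size and height as the green one
- cancel (a joint): travel of the red button: 0 up, 0.006 m fully down; leave it alone
- bowl: steel bowl, 110 mm across, 45 mm high, loose, to the right of the checking unit; origin: centre of the underside; leave alone
- pill_tray: white divided pill tray, 110 x 120 x 35 mm high, loose, to the left of the checking unit; origin: centre of the underside; leave alone
Not all that is in view belongs to the job. Of the things that look like the check_unit, the smaller one is meant.

How it is judged:
By the outcome, as a careful person would: the job done as asked, in the order asked, and still so for the second after the job is handed in, with the robot touching nothing.
It also fails if it takes over 50 s, if anything falls off the work surface, if the arm or the gripper's body presses on something with over 40 N, if the wrist force passes 120 N, or if a joint passes its speed limit or range.

### The arm

A 6-joint arm with a two-finger parallel gripper is mounted at the origin on the work surface. World frame = base frame: x ahead of the robot, y to its left, z up, the work surface at z = 0. Lengths are in m, angles in rad, forces in N, time in s.
With the tool pointing down it reaches from about 0.25 to 0.775 m from the base axis. Payload 4 kg.
Tool frame: the origin (TCP) lies at the very end of the fingers, on their centre line; the grasp point (between the pads) lies 19 mm behind it; z points along the fingers, y is the direction in which the jaws open and shut (so a half turn about z gives the same grasp; the last joint's range is limited). The gripper opens to 94 mm and grips with 3 to 60 N. Pads are 16 mm wide; open, the fingers measure 119 mm over their backs; the gripper's body (75 mm by 177 mm) begins 78 mm behind the grasp point.
Start: joints at [1.129, 0.087, 1.371, -0, 1.684, -0.103], TCP at [0.183, 0.519, 0.206] pointing down, gripper open.
Joint ranges: [-3.1, 3.1], [-0.76, 2.03], [0.27, 2.55], [-1.08, 4.22], [0.17, 2.65], [-2.57, 2.57]. Speed limits (rad/s): [2.79, 2.79, 3.14, 3.14, 3.14, 3.14].

### API

Orientations are given as [roll, pitch, yaw] about the fixed x, y, z axes, in that order (R = Rz(yaw) Ry(pitch) Rx(roll)).
In Python, from bench import robot, snapshot, calibration gives the robot as it stands. The module is installed in compiled form; this text tells all that it offers.
- The arm moves only by the tool servo_tool, never from a script. Its argument "series" is text: rows parted by semicolons, each of 5 numbers parted by spaces: the closure, from -1 (fully open) to 1 (shut), then the shift along the tool's x, y, z in cm, then the turn about the tool's z in rad. A call has 1 to 20 rows; each row is the pose to reach, as a shift and turn from the pose commanded when the call began, along the tool's axes at that moment; what a row does not reach only later rows make up. A row lasts 1/12 s, in which the tool goes at most 41.7 mm and 7.16 degrees, less where a joint would pass 70% of its speed; a pose out of reach is approached as far as the arm can. A call with a gripper value outside its range is refused whole. The fingers move at their own pace and stop on an object; the grip force is fixed at half the most. Time passes only in rows, so rows that repeat a pose let the fingers close. It gives the time, the measured TCP pose, the force and the opening at its end, in the units of the state.
- robot.get_obs(): the state, without advancing time (a new reading comes with each control period).
- snapshot(name): name is "scene" or "top" or "wrist"; returns (picture, depth): 400x640x3 uint8, red, green, blue; 400x640 float32, m along the optical axis (not along the pixel's ray), 0 where there is no reading.
- calibration(name): a dict with "fx", "fy", "cx", "cy" (pixels), "rvec" (rotation vector, rad) and "tvec" (3), from world to camera coordinates, as OpenCV has them; the wrist camera has in their place "tool_from_camera" (4x4, takes a point from camera to tool coordinates, whose origin is the TCP and whose axes are the flange's). Camera axes: x right, y down, z forward; pixel columns grow to the right and rows downward; lengths in m; the calibration is good to about 2 mm. A picture is of the moment at which its call begins: read the wrist's pose just before it. calibration takes no time and is no camera call.
- robot.close_job(): hands the job in, once; it reports no verdict.
The state is a dict: "time": time; "joint_positions": joint angles; "qvel": joint speeds; "joint_torque": joint torques, N m; "tool_pos": TCP position; "ee_rot": TCP orientation; "wrist_force": force on the tool from outside, world axes, zero at the start; "wrist_torque": the same for the moment, N m; "width": finger opening in m.
Only numpy, scipy, OpenCV 4.12 (cv2) and the standard library are available. Lean on these libraries where they do the work, as an engineer would, in place of code of your own. Each camera call takes 0.05 s, during which the arm holds its last target. There are 200 camera calls.

## Working session

There is one attempt and no reset: what is moved stays moved. The work goes in short steps, Python scripts to look and compute and a tool call to move; the robot and the scene stay as the last step left them, time stands still between calls to the robot, and variables do not carry over. Pictures are saved under pics/ and viewed, about 8 in all and at most 12, crops included, and the job is handed in when it is done.

Besides the shell and the picture viewer there is one more tool, called after "Request:" as name(argument=value, ...) on one line, values as JSON. servo_tool: Moves the arm, as the interface text tells. Its arguments: {"type":"object","properties":{"series":{"type":"string"}},"required":["series"]}

```bash
mkdir -p pics; cat > h.py <<'E'
import numpy as np, cv2
from bench import robot, snapshot, calibration
def world(name,depth):
    c=calibration(name); R=cv2.Rodrigues(np.array(c["rvec"],float))[0]; t=np.array(c["tvec"],float).ravel()
    v,u=np.mgrid[0:400,0:640]
    P=np.stack([(u-c["cx"])/c["fx"]*depth,(v-c["cy"])/c["fy"]*depth,depth],-1)
    return (P-t)@R
E
python3 - <<'E'
from h import *
for n in("scene","top"):
    p,d=snapshot(n); cv2.imwrite(f"pics/{n}1.png",p[:,:,::-1]); np.savez(f"{n}1.npz",p=p,d=d)
o=robot.get_obs(); print(o["time"],o["tool_pos"],o["ee_rot"],o["width"],o["wrist_force"])
print(calibration("top"))
E
```

```text
0.1 [0.18259266 0.51826775 0.20443758] [-3.13963222e+00 -1.85828237e-04  2.80278907e+00] 0.09389412288683834 [-0.0171896   0.80564163  0.09852877]
{'fx': 404.05219784972235, 'fy': 404.05219784972235, 'cx': 317.98232057042145, 'cy': 198.69678963124383, 'rvec': array([ 2.03002041, -2.19647876,  0.23665871]), 'tvec': array([0.02340711, 0.43735887, 1.06907297])}
```

View pics/top1.png

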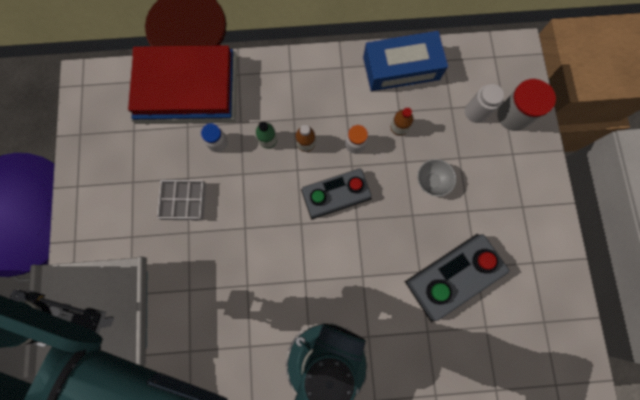

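View pics/scene1.png

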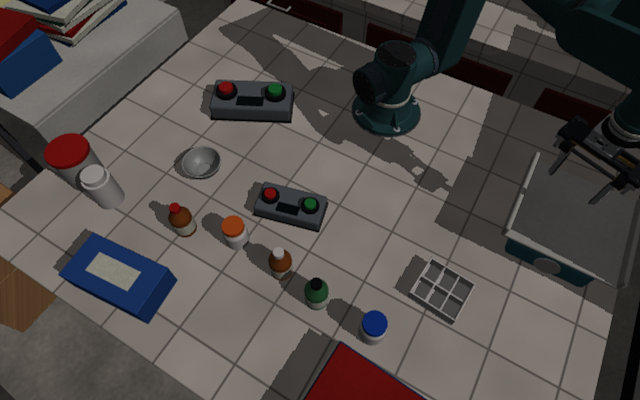

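Top view, left to right: blue-lid jar (211,130), green bottle (265,128), white-cap bottle (306,132), orange jar (357,132) and red-cap bottle (405,113). The big red-lidded canister at (533,97) is a distractor. There are two units, at (336,193) and (457,277). The smaller one at (336,193) is meant, with its green button at (318,196). I'll measure these and confirm them in a crop.

```bash
cat > m.py <<'E'
from h import *
z=np.load("top1.npz");p,d=z["p"],z["d"];W=world("top",d)
z2=np.load("scene1.npz");p2,d2=z2["p"],z2["d"];W2=world("scene",d2)
def onplane(name,uv,h):
    c=calibration(name);R=cv2.Rodrigues(np.array(c["rvec"],float))[0];t=np.array(c["tvec"],float).ravel()
    r=R.T@np.array([(uv[0]-c["cx"])/c["fx"],(uv[1]-c["cy"])/c["fy"],1]);o=-R.T@t
    return o+r*(h-o[2])/r[2]
def blob(p,seed,lo,hi,smin=120,vmin=50,r=16):
    H=cv2.cvtColor(p,cv2.COLOR_RGB2HSV);h=H[...,0].astype(int);m=((h>=lo)&(h<=hi)) if lo<hi else ((h>=lo)|(h<=hi))
    m&=(H[...,1]>=smin)&(H[...,2]>=vmin)
    b=np.zeros_like(m);b[seed[1]-r:seed[1]+r,seed[0]-r:seed[0]+r]=1
    n,l,s,_=cv2.connectedComponentsWithStats((m&b).astype(np.uint8)); k=1+np.argmax(s[1:,4]); return l==k
T={"red":((405,113),(177,206),174,3,.115),"blue":((211,130),(374,322),105,125,.085),"orange":((357,132),(234,228),4,16,.085),
"confirm":((318,196),(311,205),45,80,.062),"cancel":((356,184),(270,195),174,4,.062)}
for k,(a,b,lo,hi,h) in T.items():
    for n,pp,WW,s in(("top",p,W,a),("scene",p2,W2,b)):
        m=blob(pp,s,lo,hi);zz=WW[m][:,2];mt=m&(np.abs(WW[...,2]-np.nanpercentile(zz,90))<.006)
        v,u=np.nonzero(mt)
        (cc),rad=cv2.minEnclosingCircle(np.stack([u,v],1).astype(np.float32))
        print(k,n,m.sum(),"c",np.round(cc,1),"r",round(rad,1),"z90",round(np.percentile(zz,90),3),"depth mean",np.round(WW[mt].mean(0),3),"plane",np.round(onplane(n,cc,h),3), "planemean",np.round(onplane(n,(u.mean(),v.mean()),h),3))
for n,s in(("green",(265,128)),("whitecap",(306,131))): print(n,np.round(onplane("top",s,.115),3))
print("bowl",np.round(onplane("top",(440,179),.045),3),"tray",np.round(onplane("top",(182,200),.035),3),"big unit",np.round(onplane("top",(457,277),.06),3))
c1=cv2.resize(p[90:220,180:440],None,fx=3,fy=3,interpolation=cv2.INTER_CUBIC);cv2.imwrite("pics/crop1.png",c1[:,:,::-1])
E
python3 m.py
```

```text
red top 66 c [407. 112.] r 4.5 z90 0.118 depth mean [ 0.645 -0.269  0.115] plane [ 0.644 -0.27   0.115] planemean [ 0.645 -0.269  0.115]
red scene 102 c [174. 207.] r 5.4 z90 0.116 depth mean [ 0.649 -0.27   0.114] plane [ 0.649 -0.27   0.115] planemean [ 0.649 -0.269  0.115]
blue top 276 c [210.  132.2] r 9.3 z90 0.088 depth mean [0.64  0.271 0.085] plane [0.64  0.272 0.085] planemean [0.64  0.271 0.085]
blue scene 498 c [374.1 323.2] r 12.8 z90 0.086 depth mean [0.643 0.271 0.084] plane [0.644 0.27  0.085] planemean [0.643 0.271 0.085]
orange top 295 c [357.3 133.6] r 9.4 z90 0.087 depth mean [ 0.604 -0.133  0.085] plane [ 0.604 -0.133  0.085] planemean [ 0.604 -0.133  0.085]
orange scene 394 c [232.2 225.2] r 11.3 z90 0.086 depth mean [ 0.608 -0.133  0.084] plane [ 0.607 -0.134  0.085] planemean [ 0.608 -0.133  0.085]
confirm top 117 c [317.3 195.8] r 5.7 z90 0.064 depth mean [ 0.443 -0.009  0.062] plane [ 0.443 -0.01   0.062] planemean [ 0.443 -0.009  0.062]
confirm scene 102 c [310.  203.5] r 5.6 z90 0.064 depth mean [ 0.446 -0.01   0.061] plane [ 0.447 -0.01   0.062] planemean [ 0.446 -0.01   0.062]
cancel top 132 c [355. 183.] r 5.4 z90 0.064 depth mean [ 0.471 -0.115  0.062] plane [ 0.47  -0.116  0.062] planemean [ 0.471 -0.115  0.062]
cancel scene 110 c [269.8 193.5] r 5.8 z90 0.063 depth mean [ 0.473 -0.116  0.061] plane [ 0.475 -0.116  0.062] planemean [ 0.474 -0.116  0.062]
green [0.628 0.117 0.115]
whitecap [0.611 0.008 0.115]
bowl [ 0.468 -0.356  0.045] tray [0.466 0.367 0.035] big unit [ 0.197 -0.357  0.06 ]
```

View pics/crop1.png

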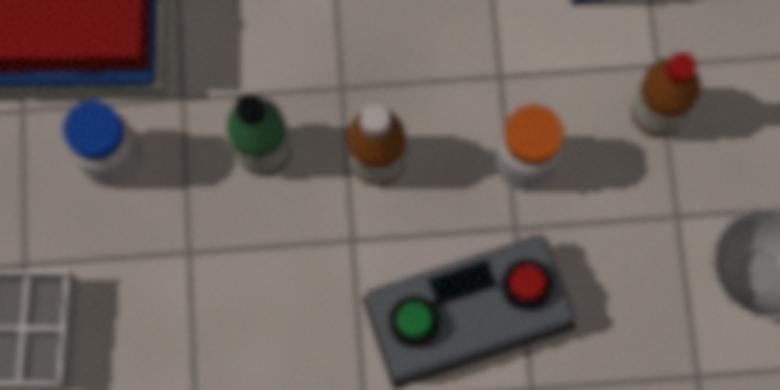

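The crop confirms the identities. Depth and plane rays from both views agree within 4 mm, and the two buttons come out 109–110 mm apart, as they should be. Targets:
- red cap: (0.647, -0.270, 0.115)
- blue lid: (0.642, 0.271, 0.085)
- green button: (0.445, -0.010, 0.062)

I'll shut the fingers and travel high, in front of the row.

Request:
servo_tool(series="1 0 0 -4.5 0;1 -4 -4 -4.5 0;1 -44 -44.5 -4.5 0;1 -44 -44.5 -4.5 0;1 -44 -44.5 -4.5 0;1 -44 -44.5 -4.5 0;1 -44 -44.5 -4.5 0;1 -44 -44.5 -4.5 0;1 -44 -44.5 -4.5 0;1 -44 -44.5 -4.5 0;1 -44 -44.5 -4.5 0;1 -44 -44.5 -4.5 0;1 -44 -44.5 -4.5 0;1 -44 -44.5 -4.5 0;1 -44 -44.5 -4.5 0;1 -44 -44.5 -4.5 0;1 -44 -44.5 -4.5 0;1 -44 -44.5 -4.5 0;1 -44 -44.5 -4.5 0;1 -44 -44.5 -4.5 0")

```text
time: 1.77
tool_pos: [0.4495, -0.0459, 0.2505]
ee_rot: [3.141, -0.0, 2.804]
wrist_force: [0.2, 0.1, -0.5]
width: 0.0006
```

Request:
servo_tool(series="1 -26.1 -14.6 0 0;1 -26.1 -14.6 0 0;1 -26.1 -14.6 0 0;1 -26.1 -14.6 0 0;1 -26.1 -14.6 0 0;1 -26.1 -14.6 0 0;1 -26.1 -14.6 0 0;1 -26.1 -14.6 0 0;1 -26.1 -14.6 0 0;1 -26.1 -14.6 0 0;1 -26.1 -14.6 0 0;1 -26.1 -14.6 5 0;1 -26.1 -14.6 5 0;1 -26.1 -14.6 5 0;1 -26.1 -14.6 5 0")

```text
time: 3.02
tool_pos: [0.647, -0.2704, 0.2016]
ee_rot: [3.141, -0.0, 2.804]
wrist_force: [0.5, -0.7, 1.0]
width: 0.0003
```

```bash
cat > w.py <<'E'
from h import *
import sys
from scipy.spatial.transform import Rotation as Ro
o=robot.get_obs();p,d=snapshot("wrist");c=calibration("wrist")
cv2.imwrite("pics/"+sys.argv[1]+".png",p[:,:,::-1])
lo,hi,h=map(float,sys.argv[2:5])
R=Ro.from_euler("xyz",o["ee_rot"]).as_matrix();M=np.array(c["tool_from_camera"])
v,u=np.mgrid[0:400,0:640]
P=np.stack([(u-c["cx"])/c["fx"]*d,(v-c["cy"])/c["fy"]*d,d],-1)@M[:3,:3].T+M[:3,3]
W=P@R.T+o["tool_pos"]
H=cv2.cvtColor(p,cv2.COLOR_RGB2HSV);hh=H[...,0]
m=((hh>=lo)&(hh<=hi)) if lo<hi else ((hh>=lo)|(hh<=hi))
m&=(H[...,1]>110)&(H[...,2]>40)&(np.abs(W[...,2]-h)<.006)&(d>0)
n,l,s,cc=cv2.connectedComponentsWithStats(m.astype(np.uint8))
print(o["time"],np.round(o["tool_pos"],4),np.round(M,3).tolist())
for k in range(1,n):
    if s[k,4]>150:
        w=W[l==k];print(s[k],cc[k].round(),"mid",((w.min(0)+w.max(0))/2).round(4),"mean",w.mean(0).round(4),"ext",np.ptp(w,axis=0).round(3))
E
python3 w.py w1 172 5 0.115
```

```text
3.0167 [ 0.647  -0.2704  0.2016] [[0.0, -0.963, -0.269, 0.078], [1.0, 0.0, 0.0, -0.0], [0.0, -0.269, 0.963, -0.18], [0.0, 0.0, 0.0, 1.0]]
[301 191  28  29 633] [315. 205.] mid [ 0.6479 -0.2709  0.1136] mean [ 0.6474 -0.2708  0.1154] ext [0.025 0.026 0.009]
```

View pics/w1.png

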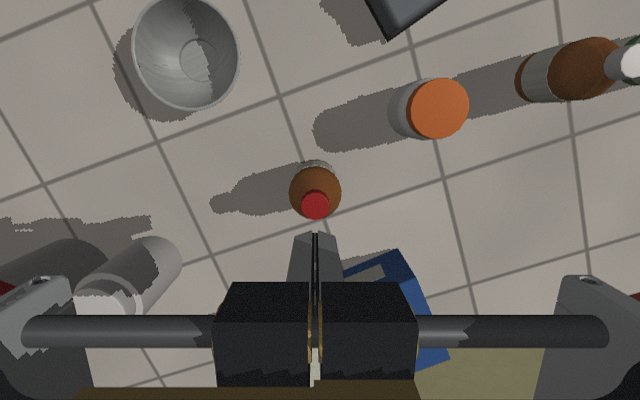

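The wrist view shows the red cap at (315,205), right under the shut fingertips. It measures (0.6475, -0.271, 0.115), within 1 mm of the TCP. I'll go down to z=0.145 and hold.

Request:
servo_tool(series="1 0 0 2.5 0;1 0 0 4.5 0;1 0 0 5.6 0;1 0 0 5.6 0;1 0 0 5.6 0;1 0 0 5.6 0;1 0 0 5.6 0;1 0 0 5.6 0;1 0 0 5.6 0;1 0 0 5.6 0;1 0 0 5.6 0;1 0 0 5.6 0;1 0 0 5.6 0;1 0 0 5.6 0;1 0 0 5.6 0;1 0 0 5.6 0;1 0 0 5.6 0;1 0 0 5.6 0;1 0 0 5.6 0;1 0 0 5.6 0")

```text
time: 4.73
tool_pos: [0.6475, -0.2716, 0.1445]
ee_rot: [3.141, 0.0, 2.803]
wrist_force: [-0.5, 0.6, 0.0]
width: 0.0
```

Request:
servo_tool(series="1 0 0 0 0;1 0 0 0 0;1 0 0 0 0;1 0 0 0 0;1 0 0 0 0;1 0 0 0 0;1 0 0 0 0;1 0 0 0 0;1 0 0 0 0;1 0 0 0 0;1 0 0 0 0;1 0 0 0 0;1 0 0 0 0;1 0 0 0 0;1 0 0 -2 0;1 0 0 -5 0;1 0 0 -9 0;1 0 0 -11 0;1 0 0 -11 0;1 0 0 -11 0")

```text
time: 6.4
tool_pos: [0.6482, -0.272, 0.2569]
ee_rot: [-3.141, 0.005, 2.803]
wrist_force: [0.4, -0.1, 0.1]
width: 0.0005
```

Held above the red cap for about 2.4 s at 29–30 mm with no contact force. Next is the blue jar, again travelling high and in front of the row.

Request:
servo_tool(series="1 27.7 19.1 0 0;1 27.7 19.1 0 0;1 27.7 19.1 0 0;1 27.7 19.1 0 0;1 27.7 19.1 0 0;1 27.7 19.1 0 0;1 27.7 19.1 0 0;1 27.7 19.1 0 0;1 27.7 19.1 0 0;1 18.6 51 0 0;1 18.6 51 0 0;1 18.6 51 0 0;1 18.6 51 0 0;1 18.6 51 0 0;1 18.6 51 0 0;1 18.6 51 0 0;1 18.6 51 0 0;1 18.6 51 0 0;1 18.6 51 0 0;1 18.6 51 0 0")

```text
time: 8.07
tool_pos: [0.6413, 0.2705, 0.2517]
ee_rot: [-3.138, -0.003, 2.803]
wrist_force: [0.4, -0.2, 0.2]
width: 0.0003
```

Request:
servo_tool(series="1 0 0 0 0;1 0 0 4 0;1 0 0 8 0;1 0 0 8 0;1 0 0 8 0")

```text
time: 8.48
tool_pos: [0.639, 0.2691, 0.1716]
ee_rot: [-3.137, -0.006, 2.801]
wrist_force: [0.7, -0.4, 0.2]
width: 0.0004
```

```bash
python3 w.py w2 105 125 0.085
```

```text
8.4833 [0.639  0.2691 0.1716] [[0.0, -0.963, -0.269, 0.078], [1.0, 0.0, 0.0, -0.0], [0.0, -0.269, 0.963, -0.18], [0.0, 0.0, 0.0, 1.0]]
[ 289  176   60   58 2660] [319. 205.] mid [0.6414 0.2715 0.0834] mean [0.6397 0.2721 0.0856] ext [0.054 0.054 0.009]
```

View pics/w2.png

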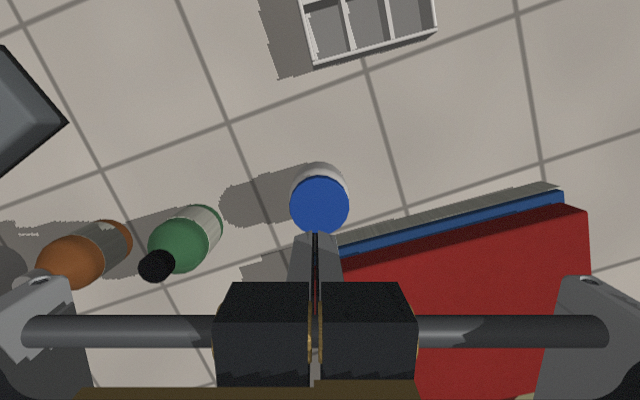

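The wrist view shows the blue lid at (319,205), centred about 2 mm from the TCP. A red and blue stack lies close behind it, so I'll check its height before going lower.

```bash
python3 - <<'E'
from h import *
z=np.load("top1.npz");W=world("top",z["d"])
a=W[50:115,130:232];print(np.percentile(a[...,2],[50,90,98]).round(3),a[...,0].min().round(3))
E
```

```text
[0.077 0.08  0.082] 0.204
```

The stack is 8 cm high, so it's clear. Down to z=0.115.

Request:
servo_tool(series="1 -0.1 0.3 2.5 0;1 -0.1 0.3 4.5 0;1 -0.1 0.3 5.6 0;1 -0.1 0.3 5.6 0;1 -0.1 0.3 5.6 0;1 -0.1 0.3 5.6 0;1 -0.1 0.3 5.6 0;1 -0.1 0.3 5.6 0;1 -0.1 0.3 5.6 0;1 -0.1 0.3 5.6 0;1 -0.1 0.3 5.6 0;1 -0.1 0.3 5.6 0;1 -0.1 0.3 5.6 0;1 -0.1 0.3 5.6 0;1 -0.1 0.3 5.6 0;1 -0.1 0.3 5.6 0;1 -0.1 0.3 5.6 0;1 -0.1 0.3 5.6 0;1 -0.1 0.3 5.6 0;1 -0.1 0.3 5.6 0")

```text
time: 10.2
tool_pos: [0.6436, 0.2737, 0.1185]
ee_rot: [3.141, 0.0, 2.803]
wrist_force: [-1.4, -0.2, 0.1]
width: 0.0005
```

Request:
servo_tool(series="1 0 0 0 0;1 0 0 0 0;1 0 0 0 0;1 0 0 0 0;1 0 0 0 0;1 0 0 0 0;1 0 0 0 0;1 0 0 0 0;1 0 0 0 0;1 0 0 0 0;1 0 0 0 0;1 0 0 0 0;1 0 0 0 0;1 0 0 0 0;1 0 0 -3 0;1 0 0 -7 0;1 0 0 -11 0;1 0 0 -14 0;1 0 0 -14 0;1 0 0 -14 0")

```text
time: 11.87
tool_pos: [0.6446, 0.2741, 0.2624]
ee_rot: [3.137, 0.006, 2.803]
wrist_force: [0.4, 0.3, -0.1]
width: 0.0002
```

Held above the blue lid for about 2.4 s at around 33 mm with no contact. On to the green button.

Request:
servo_tool(series="1 9.4 -33.4 0 0;1 9.4 -33.4 0 0;1 9.4 -33.4 0 0;1 9.4 -33.4 0 0;1 9.4 -33.4 0 0;1 9.4 -33.4 0 0;1 9.4 -33.4 0 0;1 9.4 -33.4 0 0;1 9.4 -33.4 0 0;1 9.4 -33.4 0 0;1 9.4 -33.4 0 0;1 9.4 -33.4 4 0;1 9.4 -33.4 8 0;1 9.4 -33.4 12 0;1 9.4 -33.4 14 0;1 9.4 -33.4 14 0;1 9.4 -33.4 14 0;1 9.4 -33.4 14 0;1 9.4 -33.4 14 0;1 9.4 -33.4 14 0")

```text
time: 13.53
tool_pos: [0.4455, -0.0101, 0.1207]
ee_rot: [3.141, 0.004, 2.803]
wrist_force: [-0.1, 0.1, -0.2]
width: 0.0007
```

```bash
python3 w.py w3 45 80 0.062
```

```text
13.5333 [ 0.4455 -0.0101  0.1207] [[0.0, -0.963, -0.269, 0.078], [1.0, 0.0, 0.0, -0.0], [0.0, -0.269, 0.963, -0.18], [0.0, 0.0, 0.0, 1.0]]
[ 294  193   39   38 1126] [313. 212.] mid [ 0.4441 -0.0113  0.0602] mean [ 0.4431 -0.0111  0.0623] ext [0.031 0.031 0.008]
```

View pics/w3.png

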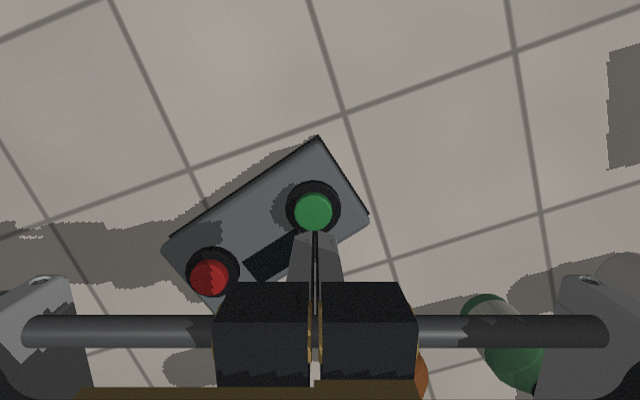

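The green button is at (313,212), 31 mm across and within 2 mm of the TCP. I'll go slowly to contact, then press.

Request:
servo_tool(series="1 0.1 -0.1 2 0;1 0.1 -0.1 4 0;1 0.1 -0.1 5 0;1 0.1 -0.1 5.5 0;1 0.1 -0.1 5.8 0;1 0.1 -0.1 6 0;1 0.1 -0.1 6.1 0;1 0.1 -0.1 6.2 0;1 0.1 -0.1 6.2 0;1 0.1 -0.1 6.2 0;1 0.1 -0.1 6.2 0")

```text
time: 14.5
tool_pos: [0.443, -0.0108, 0.0571]
ee_rot: [3.141, 0.001, 2.803]
wrist_force: [-2.9, 0.6, 4.4]
width: 0.0002
```

Request:
servo_tool(series="1 0 0 0.1 0;1 0 0 0.2 0;1 0 0 0.3 0;1 0 0 0.3 0;1 0 0 0.3 0;1 0 0 0.3 0")

```text
time: 15.0
tool_pos: [0.4431, -0.0108, 0.056]
ee_rot: [3.141, 0.001, 2.803]
wrist_force: [-6.3, 0.7, 16.3]
width: 0.0003
```

It's on its stop: z=0.056, and the force rose to 16 N. Now I'll lift clear and back off.

Request:
servo_tool(series="1 0 0 0 0;1 0 0 -0.5 0;1 0 0 -2 0;1 0 0 -5 0;1 0 0 -9 0;1 0 0 -13 0;1 0 0 -17 0;1 0 0 -19 0;1 0 0 -19 0;1 4 8 -19 0;1 5 12 -19 0;1 5 16 -19 0;1 5 18 -19 0;1 5 18 -19 0;1 5 18 -19 0;1 5 18 -19 0;1 5 18 -19 0")

```text
time: 16.42
tool_pos: [0.455, 0.175, 0.2421]
ee_rot: [-3.14, -0.001, 2.802]
wrist_force: [-0.1, 0.1, -0.1]
width: 0.0003
```

```bash
python3 - <<'E'
from h import *
for n in("top","scene"):
    p,d=snapshot(n); np.savez(f"{n}1.npz",p=p,d=d); cv2.imwrite(f"pics/{n}2.png",p[:,:,::-1])
o=robot.get_obs();print(o["time"],o["tool_pos"],o["wrist_force"])
E
python3 m.py | cut -c1-130
```

```text
16.5167 [0.45525059 0.17444479 0.24297578] [ 0.28537677 -0.24001821 -1.24977142]
red top 67 c [407. 112.] r 4.5 z90 0.117 depth mean [ 0.646 -0.269  0.115] plane [ 0.644 -0.27   0.115] planemean [ 0.646 -0.269  
red scene 103 c [174.2 207.4] r 5.4 z90 0.116 depth mean [ 0.649 -0.269  0.114] plane [ 0.649 -0.269  0.115] planemean [ 0.649 -0.Traceback (most recent call last):
  File "m.py", line 17, in <module>
    m=blob(pp,s,lo,hi);zz=WW[m][:,2];mt=m&(np.abs(WW[...,2]-np.nanpercentile(zz,90))<.006)
  File "m.py", line 12, in blob
    n,l,s,_=cv2.connectedComponentsWithStats((m&b).astype(np.uint8)); k=1+np.argmax(s[1:,4]); return l==k
                                                                          ~~~~~~~~~^^^^^^^^^
    return _wrapfunc(a, 'argmax', axis=axis, out=out, **kwds)
    return bound(*args, **kwds)
ValueError: attempt to get argmax of an empty sequence
```

View pics/scene2.png

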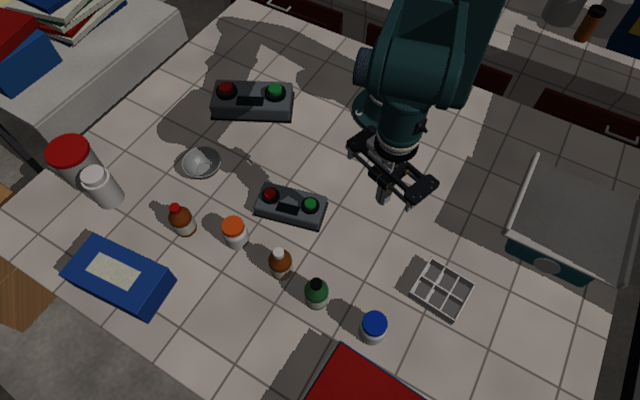

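The scene view shows all the medicines, the bowl and the tray at their old pixels, with the arm clear. The top-view check failed only because the arm hides the blue jar. I'll check button height in the scene view, then hand in.

```bash
sed -i 's/for n,pp,WW,s in(("top",p,W,a),/for n,pp,WW,s in(/;s/("scene",p2,W2,b))/("scene",p2,W2,b),)/' m.py; python3 m.py | cut -c1-110; python3 -c "
from bench import robot
print(robot.close_job())"
```

```text
red scene 103 c [174.2 207.4] r 5.4 z90 0.116 depth mean [ 0.649 -0.269  0.114] plane [ 0.649 -0.269  0.115] p
blue scene 501 c [374.1 323.2] r 12.8 z90 0.086 depth mean [0.643 0.271 0.084] plane [0.644 0.27  0.085] plane
orange scene 395 c [232.2 225.2] r 11.3 z90 0.086 depth mean [ 0.607 -0.133  0.084] plane [ 0.607 -0.134  0.08
confirm scene 104 c [309.8 203.5] r 5.8 z90 0.063 depth mean [ 0.445 -0.011  0.061] plane [ 0.448 -0.01   0.06
cancel scene 89 c [269.5 193. ] r 5.6 z90 0.064 depth mean [ 0.473 -0.118  0.061] plane [ 0.474 -0.117  0.062]
green [0.628 0.117 0.115]
whitecap [0.611 0.008 0.115]
bowl [ 0.468 -0.356  0.045] tray [0.466 0.367 0.035] big unit [ 0.197 -0.357  0.06 ]
the job is handed in; nothing more can be done
None
```

I did the three steps in the order asked and handed the job in at about 16.5 s; it reports no verdict.

- **Red-cap bottle:** I held the shut fingertips about 3 cm above the cap for about 2.4 s, with no contact force.
- **Blue-lid jar:** I held for about 2.4 s at about 3.3 cm, slightly higher than planned, and again touched nothing.
- **Green button:** I pressed it on the smaller unit until it hit its stop, at a fingertip height of 0.056 m with 16 N on the wrist. Then I let it up and moved clear.

**Last checks:** In the scene view, the green button is back at its raised height of about 62 mm. The red-cap bottle, blue jar, orange jar and red button measure within 2 mm of where they started. By eye, the green bottle, white-cap bottle, bowl and tray look unmoved; I did not re-measure them.

**Failed check:** The final top-view measurement failed because the arm hid the blue jar, so I relied on the scene camera for the final check.

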